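# Sweep the loose keyboard switches into the sorting board's trough

## Robot

A 6-joint arm with a two-finger parallel gripper is mounted at the origin on the work surface. World frame = base frame: x ahead of the robot, y to its left, z up, the work surface at z = 0. Lengths are in m, angles in rad, forces in N, time in s.
With the tool pointing down it reaches from about 0.3 to 0.875 m from the base axis. Payload 6.4 kg.
Tool frame: the origin (TCP) lies midway between the tips of the shut fingers; the grasp point (between the pads) lies 19 mm behind it (ctrl.tcp_to_grasp is the distance from the TCP to the grasp point, in m); z points along the fingers, y is the direction in which the jaws open and shut (so a half turn about z gives the same grasp; the last joint's range is limited). The gripper opens to 85 mm and grips with 20 to 120 N. Pads are 22 mm wide; open, the fingers measure 114 mm over their backs; the gripper's body (76 mm by 85 mm) begins 54 mm behind the grasp point. The pads swing forward as they close: fully open they stand 13 mm farther back than shut.
Start: joints at [1.066, 0.181, 1.607, -0, 1.354, -0.206], TCP at [0.169, 0.55, 0.231] pointing down, gripper open.
Joint ranges: [-2.99, 2.99], [-0.89, 2.07], [0.3, 2.58], [-1.14, 4.28], [0, 2.63], [-3.12, 3.12]. Speed limits (rad/s): [2.57, 2.57, 3.01, 3.14, 3.14, 3.14].

## Interface

Orientations are given as a unit quaternion [w, x, y, z].
In Python, from bench import monitor, imaging, order, spotter, ctrl gives the robot as it stands.
- The arm moves only by the shell command python3 -m pendant 'ROWS'. ROWS is JSON, a list that holds one entry, the list of rows, each a list of 5 numbers: the shift along the world's x, y, z in mm, then the turn about the world's z in degrees, then the finger opening in mm, from 0 to 85.4. A call has 1 to 8 rows; each row shifts and turns the commanded pose from where the row before left it; what a row does not reach is not made up. A row lasts 1/8 s, in which the tool goes at most 62.5 mm and 10.7 degrees, less where a joint would pass 70% of its speed; a pose out of reach is approached as far as the arm can. A call with a gripper value outside its range is refused whole. The fingers move at their own pace and stop on an object; the grip force is fixed at half the most. Time passes only in rows, so rows that do not move let the fingers close. It gives the time, the measured TCP pose, the force and the opening at its end, in the units of the state.
- monitor.get_obs(): the state, without advancing time (a new reading comes with each control period).
- imaging.camera(name): name is "side" or "top" or "wrist"; returns a dict with "img" (400x640x3 uint8, red, green, blue), "vfov" (degrees; the focal length in pixels is half the picture's height over the tangent of half this angle, whatever the lens; pixels are square), "cx", "cy" (the principal point, pixels), "origin" and "orientation" of the camera in the world. Camera axes: x right, y down, z forward; pixel columns grow to the right and rows downward; lengths in m; the calibration is good to about 2 mm. A picture is of the moment at which its call begins. There is no depth.
- order.hand_in(): hands the job in, once; it reports no verdict.
Trained networks look in the newest picture that a camera, given by its name, has taken for a name from the list of things; names that differ only in an ending like _2 or _b are one class to them, and where a whole thing is asked for, a point or a joint stands for the part that bears it (a point fixed in the world has none). Each returns a list of dicts, best first, with "confidence" (0 to 1); they miss things now and then, are a little off and sometimes report something else, mostly with a low value. They report only what shows in the picture. A call takes as long as a camera call.
- spotter.recognise(camera, thing): "at" ([x, y, z] in m, in the coordinates of the camera as it stood for that picture, good to about 4 mm: the middle of the surface that is visible of it).
- spotter.tip_of(camera, thing): "at" ([x, y, z] in m, in the coordinates of the camera as it stood for that picture, good to about 4 mm: a listed point, or the origin of a listed thing).
The state is a dict: "time_s": time; "q": joint angles; "dq": joint speeds; "joint_efforts": joint torques, N m; "eef_pos": TCP position; "eef_rot": TCP orientation; "wrist_force": force on the tool from outside, world axes, zero at the start; "torque": the same for the moment, N m; "opening": opening from 0.0 (shut) to 1.0 (fully open).
Only numpy, scipy, OpenCV 4.12 (cv2) and the standard library are available. Lean on these libraries where they do the work, as an engineer would, in place of code of your own. Each camera call takes 0.05 s, during which the arm holds its last target. There are 200 camera calls.

## Task

Three loose keyboard switches are scattered on the raised sorting board: with the closed fingers, sweep them across the deck and over its open edge so that all three drop into the catch trough. Only push them, do not pick any up, and leave the spring clip and flux jar standing on the deck, and the solder spool and screwdriver on the bench, where they are.

Things in the scene. Friction and masses are not known exactly. Their poses are not given: they have to be found in the camera images.
- board: sorting board, fixed: plywood deck, grey rails and trough. Origin: centre of the deck's underside, at bench height; z up. Deck a flat slab 260 (x) by 200 mm (y), top 20 mm above the bench. 5 mm thick rails, 8 mm above the deck, line its +y edge and both x ends, inside its outline. The -y edge (y -100 mm) is open; the catch trough lies right beyond it, full length
- edge (a point): middle of the deck's open edge, on its top (board x 0, y -100, z 20 mm); axes as the board's. The three switches, clip and jar stand in five lanes about 48 mm apart along the board's x (-96, -48, 0, 48, 96 mm, within 4 mm), one in each, in any order, anywhere from board y -42 to 42 mm, so that a straight push along board -y passes the others
- trough (a point): centre of the trough's inner floor (board x 0, y -129, z 3 mm); axes as the board's. Inside the trough is 250 mm long (x), 58 mm wide (y from -100 to -158 mm), its floor 17 mm below the deck's top; its outer wall and end walls are 5 mm thick and reach 28 mm above the bench (8 mm above the deck)
- switch1: loose mechanical keyboard switch, white square lower housing and black top with a small cross-shaped stem; widest at a 15.6 mm square flange 5 to 7 mm above its underside, 15.6 mm tall in all, 10 to 18 g. Stands stem up on the deck at any yaw. Origin: centre of its underside; z along the stem
- switch2: loose mechanical keyboard switch, white square lower housing and black top with a small cross-shaped stem; widest at a 15.6 mm square flange 5 to 7 mm above its underside, 15.6 mm tall in all, 10 to 18 g. Stands stem up on the deck at any yaw. Origin: centre of its underside; z along the stem
- switch3: loose mechanical keyboard switch, white square lower housing and black top with a small cross-shaped stem; widest at a 15.6 mm square flange 5 to 7 mm above its underside, 15.6 mm tall in all, 10 to 18 g. Stands stem up on the deck at any yaw. Origin: centre of its underside; z along the stem
- switch1_mid (a point): middle of switch1, on its axis 7 mm above its underside
- switch2_mid (a point): middle of switch2, on its axis 7 mm above its underside
- switch3_mid (a point): middle of switch3, on its axis 7 mm above its underside
- clip: spring clip, black foot and steel wings, standing on the deck, 12 by 22 mm foot (its y is the long side), about 20 mm across the two flared wings at the top, about 34 mm tall, 50 g. Origin: centre of its underside. Not to be moved
- jar: small round flux jar with a steel cap standing on the deck, 26 mm diameter, 34 mm tall, 60 g. Origin: centre of its underside. Not to be moved
- spool: black solder spool standing on end on the bench to the robot's right, away from the board, 52 mm diameter, 34 mm tall. Origin: centre of its underside. Not to be moved
- driver: screwdriver lying on the bench to the robot's right, away from the board, 170 mm long. Origin on the tool near the middle. Not to be moved

How it is judged:
At the end, for the whole second after the job is handed in: Each switch's middle is inside the trough's walls, 3 mm or more past the open edge and under 30 mm above the bench (any way up), at rest (under 20 mm/s); clip, jar, spool and screwdriver within 15 mm of their starts, the first three upright within 0.5 rad (x of switch1_mid in the frame of board between -0.127 and 0.127 m and y of switch1_mid in the frame of board between -0.16 and -0.103 m and z of each of switch1_mid, switch2_mid, switch3_mid in the frame of board below 0.03 m and linear speed of each of switch1, switch2, switch3 below 0.02 m/s and x of switch2_mid in the frame of board between -0.127 and 0.127 m and y of switch2_mid in the frame of board between -0.16 and -0.103 m and x of switch3_mid in the frame of board between -0.127 and 0.127 m and y of switch3_mid in the frame of board between -0.16 and -0.103 m and not (distance of clip from where it was at the start of the episode above 0.015 m or angle between clip's own z axis and vertical above 0.5 rad) and not (distance of jar from where it was at the start of the episode above 0.015 m or angle between jar's own z axis and vertical above 0.5 rad) and not (distance of spool from where it was at the start of the episode above 0.015 m or angle between spool's own z axis and vertical above 0.5 rad) and not (distance of driver from where it was at the start of the episode above 0.015 m)); the robot touches nothing.
It fails at once if a keyboard switch is lifted: its middle rises more than 22 mm above the deck (z of any of switch1_mid, switch2_mid, switch3_mid in the frame of board above 0.042 m).
It fails at once if the spring clip is moved more than 15 mm or tipped over (distance of clip from where it was at the start of the episode above 0.015 m or angle between clip's own z axis and vertical above 0.5 rad).
It fails at once if the flux jar is moved more than 15 mm or tipped over (distance of jar from where it was at the start of the episode above 0.015 m or angle between jar's own z axis and vertical above 0.5 rad).
It fails at once if the solder spool is moved more than 15 mm or tipped over (distance of spool from where it was at the start of the episode above 0.015 m or angle between spool's own z axis and vertical above 0.5 rad).
It fails at once if the screwdriver is moved more than 15 mm (distance of driver from where it was at the start of the episode above 0.015 m).
It also fails if it takes over 54 s, if anything falls off the work surface, if the arm or the gripper's body presses on something with over 40 N, if the wrist force passes 120 N, or if a joint passes its speed limit or range.

## Working session

There is one attempt and no reset: what is moved stays moved. The work goes in short steps, Python scripts to look and compute and a shell command to move; the robot and the scene stay as the last step left them, time stands still between calls to the robot, and variables do not carry over. Pictures are saved under pics/ and viewed, about 8 in all and at most 12, crops included, and the job is handed in when it is done.

```bash
mkdir -p pics; cat > h.py <<'E'
import numpy as np, cv2
from scipy.spatial.transform import Rotation as R
from bench import monitor, imaging, order, spotter, ctrl
def cam(n,f=None):
    c=imaging.camera(n)
    if f: cv2.imwrite('pics/'+f,c['img'][:,:,::-1])
    q=c['orientation']; c['R']=R.from_quat([q[1],q[2],q[3],q[0]]).as_matrix(); c['o']=np.array(c['origin'])
    c['f']=200/np.tan(np.radians(c['vfov'])/2); return c
def w(c,p): return c['o']+c['R']@np.array(p)
def ray(c,u,v,z):
    d=c['R']@np.array([(u-c['cx'])/c['f'],(v-c['cy'])/c['f'],1]); return c['o']+d*(z-c['o'][2])/d[2]
def px(c,P):
    p=c['R'].T@(np.array(P)-c['o']); return c['f']*p[:2]/p[2]+[c['cx'],c['cy']]
E
python3 - <<'E'
from h import *
np.set_printoptions(precision=4,suppress=True)
o=monitor.get_obs(); print(o['time_s'],o['eef_pos'],o['eef_rot'],o['opening'])
for n in ['top','side']:
    c=cam(n,n+'1.png'); print(n,c['o'],c['R'].tolist())
    for t in ['board','edge','trough','switch1','clip','jar','spool','driver']:
        for m in ['tip_of','recognise']:
            for r in getattr(spotter,m)(n,t)[:4]: 
                P=w(c,r['at']); print(t,m,round(r['confidence'],2),P,px(c,P).round())
E
```

```text
0.0 [0.169  0.549  0.2304] [-0.0003  0.1488  0.9889 -0.0008] 1.0024081582322708
top [ 0.4787 -0.0862  0.7652] [[0.025409840686943172, -0.9993556475178903, 0.025350143399250433], [-0.9996771133709269, -0.025404075720851252, 0.0005494898910147171], [9.486113660944762e-05, -0.025355920627491497, -0.999678482458484]]
board tip_of 0.96 [ 0.574   0.0008 -0.005 ] [280. 162.]
board recognise 0.61 [ 0.5679 -0.0319  0.0186] [295. 164.]
edge tip_of 0.8 [ 0.5482 -0.0943  0.0185] [326. 175.]
edge tip_of 0.37 [ 0.5442 -0.1263  0.0053] [342. 178.]
edge recognise 0.61 [ 0.5626 -0.0335  0.02  ] [295. 167.]
edge recognise 0.44 [ 0.4159 -0.3345  0.0339] [448. 245.]
edge recognise 0.18 [ 0.6561 -0.0632  0.029 ] [312. 119.]
trough tip_of 0.74 [ 0.5427 -0.127  -0.0039] [342. 179.]
trough recognise 0.81 [ 0.565  -0.0324  0.0178] [295. 166.]
switch1 tip_of 0.61 [ 0.6624 -0.063   0.0188] [312. 117.]
switch1 tip_of 0.56 [ 0.6142 -0.0294  0.0216] [294. 141.]
switch1 tip_of 0.37 [ 0.5222 -0.0061  0.0221] [281. 187.]
switch1 tip_of 0.23 [ 0.4751 -0.0069  0.0165] [281. 210.]
switch1 recognise 0.55 [ 0.6138 -0.027
[... 1879 characters left out ...]
  0.0158] [314. 236.]
switch1 recognise 0.64 [ 0.6555 -0.0578  0.0274] [257. 204.]
switch1 recognise 0.47 [ 0.6132 -0.0245  0.0291] [270. 217.]
clip tip_of 0.45 [ 0.4778 -0.0066  0.0207] [335. 239.]
clip recognise 0.66 [ 0.4771 -0.001   0.0384] [335. 234.]
jar tip_of 0.65 [0.5771 0.0393 0.0199] [277. 247.]
jar tip_of 0.31 [ 0.6164 -0.0289  0.0245] [270. 217.]
jar tip_of 0.16 [ 0.4754 -0.009   0.0161] [337. 240.]
jar recognise 0.85 [0.5756 0.0478 0.0479] [276. 239.]
spool tip_of 0.6 [ 0.4153 -0.3354 -0.0013] [392. 157.]
spool recognise 0.94 [ 0.4168 -0.3245  0.0267] [392. 149.]
driver tip_of 0.63 [ 0.5747 -0.3478 -0.0031] [330. 146.]
driver recognise 0.84 [ 0.5967 -0.3584  0.0148] [322. 136.]
```

```bash
python3 -c "
import cv2
i=cv2.imread('pics/top1.png')[60:300,180:420];cv2.imwrite('pics/top1c.png',cv2.resize(i,(600,600),interpolation=2))"
```

```text
(no output)
```

View pics/top1c.png

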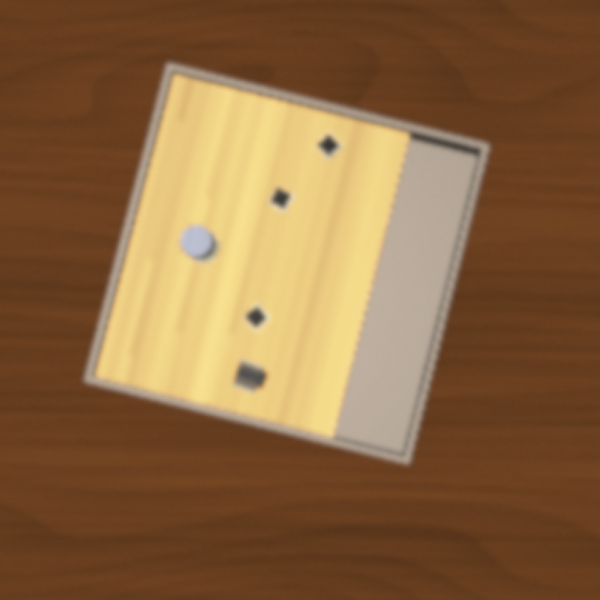

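View pics/side1.png

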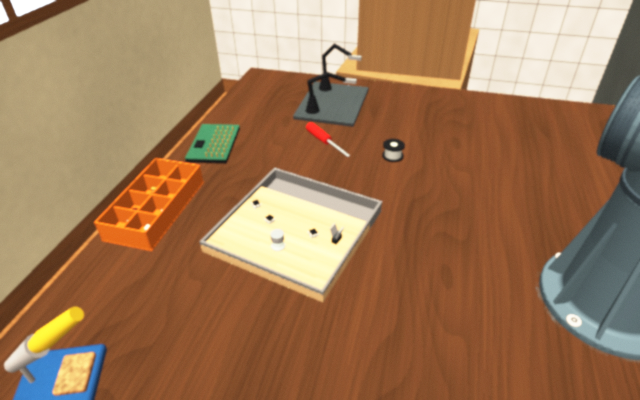

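The top view shows five items in their lanes: switches at crop (329,145), (281,198) and (256,317), the jar at (200,242), and the clip at (250,377). The deck's open edge runs from (410,133) to (334,438). The side view agrees, and the spool and screwdriver are well away from the board.

```bash
python3 - <<'E'
from h import *
np.set_printoptions(precision=4,suppress=True)
c=cam('top')
g=lambda u,v,z: ray(c,180+u/2.5,60+v/2.5,z)
a=g(410,133,.02);b=g(334,438,.02)
print('edge',a,b,np.linalg.norm(a-b)); 
# outer corners +y side at rail top z=.028
k1=g(167,63,.028);k2=g(85,382,.028);t1=g(490,144,.028);t2=g(410,464,.028)
ex=[(a-b),(k1-k2),(t1-t2)]
print([np.degrees(np.arctan2(e[1],e[0])) for e in ex],[np.linalg.norm(e) for e in ex], np.degrees(np.arctan2(*(k1-t1)[1::-1]))-90,np.degrees(np.arctan2(*(k2-t2)[1::-1]))-90)
yaw=np.mean([np.arctan2(e[1],e[0]) for e in ex]); X=np.array([np.cos(yaw),np.sin(yaw)]);Y=np.array([-X[1],X[0]])
ctr=np.mean([k1,k2,t1,t2],0)[:2]  # centre of outline y from -163 to 100
O=ctr+Y*.0315; print('O',O,'yaw',np.degrees(yaw),X,Y)
for n,u,v,z in [('sA',329,145,.033),('sB',281,198,.033),('sC',256,317,.033),('jar',198,241,.054),('clip',250,376,.045)]:
    P=g(u,v,z)[:2]; print(n,P,(P-O)@X,(P-O)@Y)
o=monitor.get_obs();q=o['eef_rot'];print(R.from_quat([q[1],q[2],q[3],q[0]]).as_matrix())
E
```

```text
edge [ 0.6718 -0.1273  0.02  ] [ 0.4278 -0.073   0.02  ] 0.2499796784832255
[np.float64(-12.536754253407482), np.float64(-12.579089123381047), np.float64(-12.700983197532759)] [np.float64(0.2499796784832255), np.float64(0.2595719957200495), np.float64(0.2593879937674125)] -12.713131810427043 -12.673097189117868
O [ 0.5719 -0.0027] yaw -12.605608858107097 [ 0.9759 -0.2182] [0.2182 0.9759]
sA [ 0.6574 -0.0634] 0.09673476415206768 -0.04054332814230244
sB [ 0.6148 -0.027 ] 0.04720359927557476 -0.014299794458370494
sC [ 0.5212 -0.01  ] -0.04782120163173714 -0.0182060930616744
jar [0.5766 0.0334] -0.0032853768955892117 0.036226039840927066
clip [ 0.4752 -0.008 ] -0.09315946973959859 -0.0262178528027035
[[-0.9557  0.2944  0.0001]
 [ 0.2944  0.9557  0.    ]
 [-0.0001  0.     -1.    ]]
```

```bash
python3 -m pendant '[[[30,-43,0,4.5,0],[30,-43,0,0,0],[30,-43,0,0,0],[30,-43,0,0,0],[30,-43,0,0,0],[30,-43,0,0,0],[30,-43,0,0,0],[30,-43,0,0,0]]]'
python3 -m pendant '[[[30,-43,0,0,0],[30,-43,0,0,0],[31,-43,-20,0,0],[31,-42,-40,0,0],[0,0,-30,0,0],[0,0,0,0,0]]]'
```

```text
time_s: 2.75
eef_pos: [0.4101, 0.2041, 0.2316]
eef_rot: [0.0, 0.11, 0.994, 0.0]
wrist_force: [0.7, 0.3, 0.1]
opening: -0.002
time_s: 3.5
eef_pos: [0.5277, 0.0364, 0.1407]
eef_rot: [-0.003, 0.111, 0.994, 0.0]
wrist_force: [0.1, 0.4, 0.3]
opening: -0.001
```

```bash
python3 - <<'E'
from h import *
c=cam('wrist');s=cam('side')
cv2.imwrite('pics/ws.png',np.vstack([cv2.resize(c['img'],(480,300)),s['img'][130:330,180:420].repeat(2,0).repeat(2,1)[:300]])[:,:,::-1])
for r in spotter.tip_of('wrist','switch1')[:4]: print(r['confidence'],w(c,r['at']).round(4))
for r in spotter.tip_of('wrist','jar')[:2]: print('jar',r['confidence'],w(c,r['at']).round(4))
print(monitor.get_obs()['eef_pos'])
E
```

```text
0.78 [ 0.525  -0.0062  0.0201]
jar 0.62 [0.5763 0.0353 0.0169]
[0.53068497 0.03706459 0.14511868]
```

View pics/ws.png

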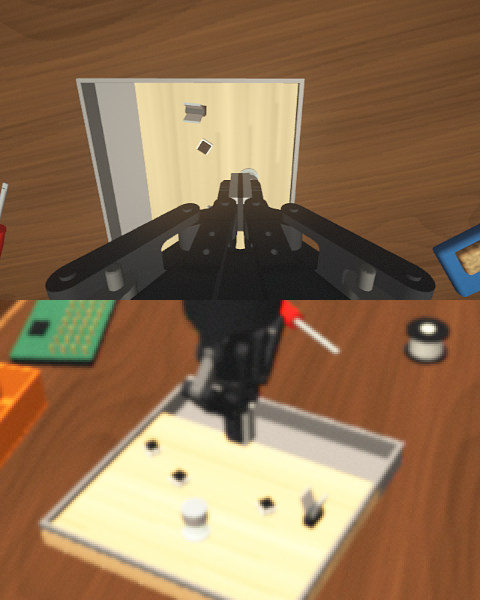

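```bash
python3 -m pendant '[[[0,0,-40,0,0],[0,0,-40,0,0],[0,0,-25,0,0],[0,0,-5,0,0],[0,0,0,0,0],[0,0,0,0,0]]]'
for i in 1 2 3; do python3 -m pendant '[[[0,0,0,0,0]]]'|grep -E 'pos|force'; done
```

```text
time_s: 4.45
eef_pos: [0.5311, 0.0366, 0.0351]
eef_rot: [0.002, 0.11, 0.994, -0.0]
wrist_force: [0.3, -0.6, -0.0]
opening: -0.001
eef_pos: [0.5306, 0.0365, 0.0345]
wrist_force: [0.1, -0.4, 0.5]
eef_pos: [0.5301, 0.0366, 0.0339]
wrist_force: [0.2, 0.3, -0.3]
eef_pos: [0.5298, 0.0366, 0.0335]
wrist_force: [-0.5, -0.0, 0.8]
```

```bash
python3 -m pendant '[[[2,0,-8,0,0],[0,0,0,0,0],[-3,-14,0,0,0],[-3,-14,0,0,0],[-3,-13,0,0,0],[-3,-13,0,0,0],[-2,-10,0,0,0],[-2,-10,0,0,0]]]'
python3 - <<'E'
from h import *
c=cam('side','p1.png');i=c['img'][130:330,180:420][:,:,::-1];cv2.imwrite('pics/p1.png',cv2.resize(i,(600,500),interpolation=2))
E
```

```text
time_s: 5.82
eef_pos: [0.5157, -0.0381, 0.0254]
eef_rot: [0.0, 0.11, 0.994, 0.0]
wrist_force: [-0.1, 2.0, 2.7]
opening: 0.001
```

View pics/p1.png

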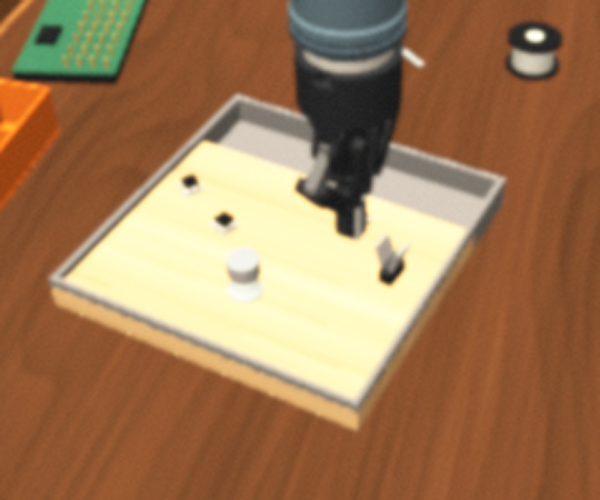

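The clip (390,265) and jar (243,270) haven't moved. Switch C is hidden behind the fingers at (350,220). I'll keep pushing.

```bash
python3 -m pendant '[[[-2,-9,0,0,0],[-2,-9,0,0,0],[-2,-9,0,0,0],[-2,-9,0,0,0],[-2,-9,0,0,0],[-2,-9,0,0,0],[0,0,0,0,0],[0,0,0,0,0]]]'
python3 -m pendant '[[[0,0,30,0,0],[0,0,30,0,0],[0,0,20,0,0],[0,0,0,0,0]]]'
python3 - <<'E'
from h import *
c=cam('side');cv2.imwrite('pics/p2.png',cv2.resize(c['img'][130:330,180:420][:,:,::-1],(600,500),interpolation=2))
for r in spotter.tip_of('side','switch1_mid'): print(r['confidence'],w(c,r['at']).round(4))
E
```

```text
time_s: 6.88
eef_pos: [0.5035, -0.0913, 0.025]
eef_rot: [-0.0, 0.11, 0.994, 0.0]
wrist_force: [-0.0, -0.6, 0.1]
opening: -0.001
time_s: 7.38
eef_pos: [0.505, -0.0916, 0.1068]
eef_rot: [0.002, 0.11, 0.994, -0.001]
wrist_force: [-0.5, -0.8, -0.7]
opening: -0.004
0.74 [ 0.6585 -0.0606  0.0212]
0.42 [ 0.5047 -0.0922  0.0102]
```

View pics/p2.png

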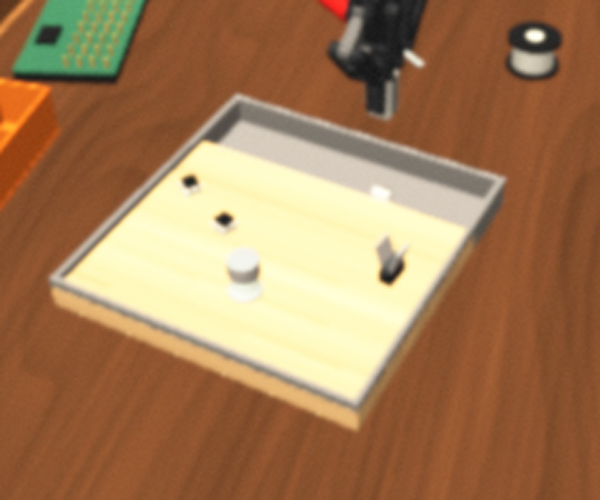

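Switch C lies in the trough at (380,192). Next is switch B.

```bash
python3 -m pendant '[[[40,35,0,0,0],[40,36,0,0,0],[40,36,0,0,0],[0,0,0,0,0],[0,0,-35,0,0],[0,0,-30,0,0],[0,0,0,0,0],[0,0,0,0,0]]]'
python3 - <<'E'
from h import *
np.set_printoptions(precision=4,suppress=True)
O=np.array([.5719,-.0027]);X=np.array([.9759,-.2182]);Y=np.array([.2182,.9759])
p=monitor.get_obs()['eef_pos'];d=np.array(p)[:2]-O;print(p,d@X,d@Y)
E
```

```text
time_s: 8.48
eef_pos: [0.6237, 0.0152, 0.0406]
eef_rot: [-0.0, 0.11, 0.994, -0.0]
wrist_force: [0.9, 0.6, 0.8]
opening: 0.003
[0.6237 0.0152 0.0406] 0.04660868441065633 0.028777100278107367
```

```bash
python3 -m pendant '[[[0,0,-15,0,0],[0,0,0,0,0],[-3,-14,0,0,0],[-3,-14,0,0,0],[-3,-13,0,0,0],[-3,-13,0,0,0],[-2,-9,0,0,0],[-2,-9,0,0,0]]]'
python3 -m pendant '[[[-2,-9,0,0,0],[-2,-9,0,0,0],[-2,-9,0,0,0],[-2,-9,0,0,0],[-2,-9,0,0,0],[-2,-9,0,0,0],[0,0,0,0,0],[0,0,0,0,0]]]'
python3 -m pendant '[[[0,0,30,0,0],[0,0,30,0,0],[0,0,20,0,0],[0,0,0,0,0]]]'
python3 - <<'E'
from h import *
c=cam('side');cv2.imwrite('pics/p3.png',cv2.resize(c['img'][130:330,180:420][:,:,::-1],(600,500),interpolation=2))
for r in spotter.tip_of('side','switch1_mid'): print(r['confidence'],w(c,r['at']).round(4))
E
```

```text
time_s: 9.48
eef_pos: [0.6078, -0.057, 0.0255]
eef_rot: [0.0, 0.11, 0.994, 0.0]
wrist_force: [0.1, 0.6, 1.5]
opening: -0.0
time_s: 10.48
eef_pos: [0.5954, -0.1104, 0.025]
eef_rot: [-0.0, 0.11, 0.994, 0.0]
wrist_force: [-0.6, 0.2, 1.1]
opening: -0.0
time_s: 10.98
eef_pos: [0.5969, -0.1106, 0.107]
eef_rot: [0.002, 0.11, 0.994, -0.0]
wrist_force: [-0.8, 0.5, 0.4]
opening: -0.001
0.34 [ 0.5501 -0.0948  0.0196]
0.19 [ 0.5499 -0.1266 -0.0046]
```

View pics/p3.png

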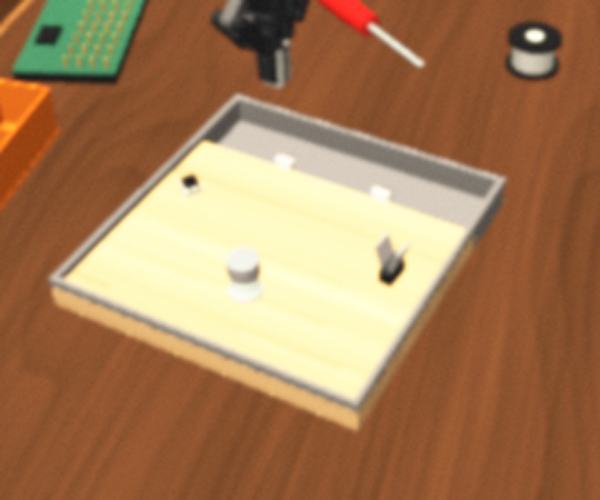

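Switch B is in the trough at (285,160). Only switch A is left, at (190,183).

```bash
python3 -m pendant '[[[35,46,0,0,0],[36,46,0,0,0],[0,0,0,0,0],[0,0,-35,0,0],[0,0,-30,0,0],[0,0,-15,0,0],[0,0,0,0,0],[0,0,0,0,0]]]'
```

```text
time_s: 12.08
eef_pos: [0.6675, -0.0188, 0.0263]
eef_rot: [0.001, 0.11, 0.994, -0.0]
wrist_force: [0.6, -0.1, 0.6]
opening: -0.001
```

```bash
python3 -m pendant '[[[-3,-13,-1,0,0],[-3,-13,0,0,0],[-2,-10,0,0,0],[-2,-10,0,0,0],[-2,-9,0,0,0],[-2,-9,0,0,0],[-2,-9,0,0,0],[-2,-9,0,0,0]]]'
python3 -m pendant '[[[-2,-9,0,0,0],[-2,-9,0,0,0],[-1,-4,0,0,0],[0,0,0,0,0],[0,0,0,0,0]]]'
python3 -m pendant '[[[0,0,30,0,0],[0,0,40,0,0],[-20,50,40,0,0],[-20,50,30,0,0],[-30,50,0,0,0],[-30,50,0,0,0],[0,0,0,0,0],[0,0,0,0,0]]]'
python3 - <<'E'
from h import *
np.set_printoptions(precision=4,suppress=True)
O=np.array([.5719,-.0027]);X=np.array([.9759,-.2182]);Y=np.array([.2182,.9759])
s=cam('side');c=cam('top')
cv2.imwrite('pics/p4.png',np.hstack([cv2.resize(i[:,:,::-1],(400,400),interpolation=2) for i in (c['img'][60:260,220:420],s['img'][130:330,200:400])]))
for n,k in (('top',c),('side',s)):
  for t in ('switch1_mid','clip','jar','spool','driver'):
    for r in spotter.tip_of(n,t)[:4]:
      P=w(k,r['at']);d=P[:2]-O; print(n,t,round(r['confidence'],2),P,'board',d@X,d@Y)
E
```

```text
time_s: 13.08
eef_pos: [0.6494, -0.1008, 0.0252]
eef_rot: [0.001, 0.11, 0.994, 0.0]
wrist_force: [1.0, 3.2, 6.0]
opening: 0.007
time_s: 13.7
eef_pos: [0.6435, -0.1221, 0.024]
eef_rot: [-0.0, 0.11, 0.994, 0.0]
wrist_force: [0.1, 0.9, 0.7]
opening: 0.0
time_s: 14.7
eef_pos: [0.5455, 0.0743, 0.1619]
eef_rot: [0.001, 0.109, 0.994, -0.0]
wrist_force: [-0.3, -0.9, 0.3]
opening: 0.001
top switch1_mid 0.39 [ 0.5039 -0.0999  0.0106] board -0.04519886256142447 -0.10971016667060854
top clip 0.51 [ 0.4734 -0.0063  0.0153] board -0.09529523522430033 -0.02504366545816919
top clip 0.35 [ 0.6488 -0.1307  0.0115] board 0.10298885915120795 -0.10816470973762826
top jar 0.67 [0.5771 0.0333 0.019 ] board -0.002777631545747731 0.03626828900371076
top jar 0.31 [ 0.6479 -0.1288  0.01  ] board 0.10166717888487228 -0.10643409344532112
top spool 0.61 [ 0.4157 -0.3382  0.0019] board -0.0792528485900796 -0.3615260411334063
top spool 0.32 [ 0.5099 -0.0926  0.0122] board -0.04084882491411736 -0.10130141124715535
top driver 0.78 [ 0.5875 -0.3536 -0.001 ] board 0.09182448011988209 -0.338991733903032
top driver 0.72 [0.5766 0.036  0.0195] board -0.0038337353278010047 0.03878722394635199
side switch1_mid 0.39 [ 0.5072 -0.1033  0.0097] board -0.041165638582300865 -0.11231011620618742
side clip 0.75 [ 0.4773 -0.0066  0.0227] board -0.0914288511594976 -0.024487836422277164
side jar 0.68 [0.5779 0.0395 0.0206] board -0.0033709151268343594 0.0424676203710269
side jar 0.62 [ 0.5479 -0.1251  0.0001] board 0.00326803534121399 -0.12468834420445477
side spool 0.58 [ 0.4148 -0.3393 -0.0016] board -0.0798560283768673 -0.3628135733942353
```

View pics/p4.png

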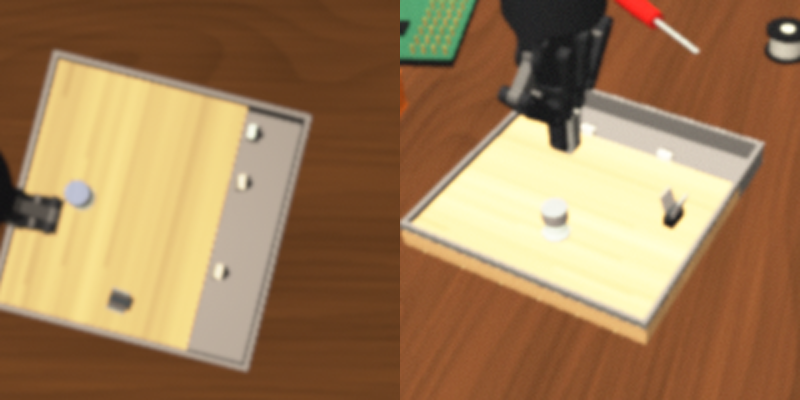

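All three switches are off the deck and close to the edge, at top-crop (253,132), (243,181) and (220,271). I'll work out how far past the edge they are from the pixels.

```bash
python3 - <<'E'
from h import *
np.set_printoptions(precision=4,suppress=True)
O=np.array([.5719,-.0027]);X=np.array([.9759,-.2182]);Y=np.array([.2182,.9759])
c=cam('top')
for u,v in ((253,132),(243,181),(220,271)):
  for z in (.01,.018):
    d=ray(c,220+u/2,60+v/2,z)[:2]-O; print(z,d@X,d@Y)
i=c['img'][105:215,315:365][:,:,::-1]
cv2.imwrite('pics/p5.png',cv2.resize(i,None,fx=5,fy=5,interpolation=2))
E
```

```text
0.01 0.1033729605709205 -0.11089522307559693
0.018 0.10150695583578462 -0.11079892223169677
0.01 0.052787419828750695 -0.11309476188868954
0.018 0.05145724888487701 -0.11297516214941425
0.01 -0.04081898862594416 -0.11260438811895672
0.018 -0.04115762175104934 -0.11248998272637253
```

View pics/p5.png

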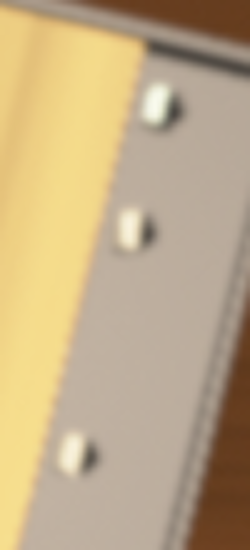

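All three lie on their sides clear of the edge, at board y of about -111 to -113 mm, so I'm handing in.

```bash
python3 -c "
from bench import order; order.hand_in()"
```

```text
the job is handed in; nothing more can be done
```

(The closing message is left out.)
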